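# Pack the fly-tying caddy

## Robot

A 6-joint arm with a two-finger parallel gripper is mounted at the origin on the work surface. World frame = base frame: x ahead of the robot, y to its left, z up, the work surface at z = 0. Lengths are in m, angles in rad, forces in N, time in s.
With the tool pointing down it reaches from about 0.225 to 0.875 m from the base axis. Payload 3.4 kg.
Tool frame: the origin (TCP) lies midway between the tips of the shut fingers; the grasp point (between the pads) lies 19 mm behind it (manip.pinch_z is the distance from the TCP to the grasp point, in m); z points along the fingers, y is the line along which they close (so a half turn about z gives the same grasp; the last joint's range is limited). The gripper opens to 85 mm and grips with 20 to 120 N. Pads are 22 mm wide; open, the fingers measure 114 mm over their backs; the gripper's body (76 mm by 85 mm) begins 54 mm behind the grasp point. The pads swing forward as they close: fully open they stand 13 mm farther back than shut.
Start: joints at [-1.374, 0.276, 1.505, -0, 1.361, -0.121], TCP at [0.18, -0.546, 0.231] pointing down, gripper open.
Joint ranges: [-2.89, 2.89], [-0.75, 2.08], [0.22, 2.7], [-1.18, 4.32], [0.11, 2.71], [-2.7, 2.7]. Speed limits (rad/s): [2.57, 2.57, 3.14, 3.14, 3.14, 3.14].

## Interface

Orientations are given as a unit quaternion [w, x, y, z].
In Python, from rig import manip gives the robot as it stands.
- The arm moves only by the tool carry_out, never from a script. Its arguments are lists of equal length, an entry for each row: "delta_pos": the shift along the tool's x, y, z scaled (see below), a list of three; "turn": the turn, a rotation vector about the tool's x, y, z scaled (see below), a list of three; "claw": the closure, from -1 (fully open) to 1 (shut). A call has 1 to 12 rows; each row is the pose to reach, as a shift and turn from the pose commanded when the call began, along the tool's axes at that moment; what a row does not reach only later rows make up. The controller multiplies each number of a shift by 400 mm and each number of a turn by 30 degrees. A row lasts 1/10 s, in which the tool goes at most 50 mm and 8.59 degrees, less where a joint would pass 70% of its speed; a pose out of reach is approached as far as the arm can. A call with a number of a shift or a turn outside -1 to 1 is refused whole. A call with a gripper value outside its range is refused whole. The fingers move at their own pace and stop on an object; "force" is the grip in N (left out, the last holds). Time passes only in rows, so rows that repeat a pose let the fingers close. It gives the time, the measured TCP pose, the force, the opening and the grip force at its end, in the units of the state.
- manip.get_state(): the state, without advancing time (a new reading comes with each control period).
- manip.get_image(name): name is "side" or "top"; returns a dict with "image" (420x560x3 uint8, red, green, blue), "z_map" (420x560 float32, m along the optical axis (not along the pixel's ray), 0 where there is no reading), "fx", "fy", "cx", "cy" (pixels), "world_to_cam" (4x4, takes a point from world to camera coordinates). Camera axes: x right, y down, z forward; pixel columns grow to the right and rows downward; lengths in m; the calibration is good to about 2 mm. A picture is of the moment at which its call begins.
- manip.sign_off(): hands the job in; it is judged then, once.
Trained networks look in the newest picture that a camera, given by its name, has taken for a name from the list of things; names that differ only in an ending like _2 or _b are one class to them, and where a whole thing is asked for, a point or a joint stands for the part that bears it (a point fixed in the world has none). Each returns a list of dicts, best first, with "score" (0 to 1); they miss things now and then, are a little off and sometimes report something else, mostly with a low value. They report only what shows in the picture. A call takes as long as a camera call. They do not tell look-alikes from the thing itself.
- manip.spot_in(camera, query): "point" ([x, y, z] in m, in world coordinates, good to about 4 mm: the middle of the surface that is visible of it).
- manip.place_of(camera, query): "point" ([x, y, z] in m, in world coordinates, good to about 4 mm: a listed point, or the origin of a listed thing).
The state is a dict: "clock": time; "qpos": joint angles; "qd": joint speeds; "effort": joint torques, N m; "position": TCP position; "ee_rot": TCP orientation; "contact_force": force on the tool from outside, world axes, zero at the start; "moment": the same for the moment, N m; "width": finger opening in m; "gripper_force": force on a finger pad.
Only numpy, scipy, OpenCV 4.12 (cv2) and the standard library are available. Lean on these libraries where they do the work, as an engineer would, in place of code of your own. Each camera call takes 0.05 s, during which the arm holds its last target. There are 200 camera calls.

## Task

Pack the fly-tying kit into the wooden caddy: the square cement bottle in the square pocket, the hair stacker in the round well, and both wound spools (the big thread spool, and the small wire spool that was dropped into the open tin) in the long trough, each standing upright on the pocket's floor. The round bottle and the empty spool do not belong in it: leave them, and the scissors and the mug, where they are.

Things in the scene. Friction and masses are not known exactly. Their poses are not given: they have to be found in the camera images.
- caddy: Fixed pine block, 132 (its x) x 166 (y) x 24 mm, any yaw, on the black mat (mat top at z = 3 mm). Origin: centre of underside. Pockets 14 mm deep, floors 10 mm above the origin; centres (x, y): square pocket 54 x 54 at (31, 46); round well 50 across at (31, -13); long trough 52 (x) by 110 (y) at (-30, 17), for the two spools side by side in either order. Along its -y edge: flat dark dots and magnet, unused.
- tin: Round open aluminium tin, 180 mm across, 38 mm high, wall 3 mm, floor 4 mm thick, fixed on the mat. Origin: centre of its underside, z up.
- wire_spool: Small spool wound full with copper wire, 24 mm across and 30 mm high, plain cylinder to the grip (flanges level with the winding), standing on the floor of the tin, its side 30 mm or more from the wall. Origin: centre of its underside; z is its axis, up. About 30 g.
- thread_spool: Spool wound full with dull olive-brown thread between white flanges, 34 mm across and 40 mm high, plain cylinder to the grip, standing on the mat. Origin: centre of its underside; z is its axis, up. About 30 g.
- hair_stacker: Hair stacker, turned metal, 77 mm high, standing on the mat: foot 32 mm across and 5 mm high, aluminium cup 25 mm across from 9 to 42 mm, slimmer brass tube 20 mm across from 42 to 70 mm (a good place to grip), rolled mouth 25 mm across at the top. Origin: centre of its underside; z is its axis, up. About 110 g.
- cement_bottle: Square glass bottle of head cement with a paper label: body 34 x 34 mm and 40 mm high (sides along its x and y), with a black round cap 20 mm across from 42 to 65 mm above the base (a good place to grip). Standing on the mat. Origin: centre of its underside; z up. About 70 g.
- round_bottle: Look-alike to leave: round glass bottle 34 mm across and 40 mm high with the same label and the same black cap, 65 mm high in all. Origin: centre of its underside; z up.
- empty_spool: Look-alike to leave: empty white spool with the same flanges as the thread spool (34 mm across, 40 mm high in all) but only a bare core 12 mm thick between them; the small holes in its top look dark, where the thread spool's show thread. Origin: centre of its underside; z up.
- scissors: Bystander: small tying scissors, about 120 mm long and 7 mm high, lying flat on the mat on the far side. Origin: near the pivot, underside; blades towards its +y, finger loops towards -y.
- mug: Bystander: blue mug 80 mm across and 92 mm high standing to the robot's right, handle towards its +y. Origin: centre of its underside.
There are look-alikes about, which are no part of the job. What is shaped like the wire_spool but purple is not meant. What is shaped like the empty_spool but yellow is not meant.

How it is judged:
At the end, for the whole second after the job is handed in: Upright, at rest on the pocket floors (within 4 mm): square bottle in the square pocket, hair stacker in the round well (within 13 mm of centre), thread and wire spools in the trough. Empty spool and round bottle upright and within 20 mm of their start; scissors and mug within 25 mm (x of cement_bottle in the frame of caddy between 0.018 and 0.044 m and y of cement_bottle in the frame of caddy between 0.033 and 0.059 m and z of cement_bottle in the frame of caddy between 0.006 and 0.0135 m and angle between each of cement_bottle, hair_stacker, thread_spool, wire_spool, empty_spool, round_bottle's own z axis and vertical below 0.15 rad and linear speed of each of cement_bottle, hair_stacker, thread_spool, wire_spool below 0.02 m/s and x of hair_stacker in the frame of caddy between 0.018 and 0.044 m and y of hair_stacker in the frame of caddy between -0.026 and 0 m and z of hair_stacker in the frame of caddy between 0.006 and 0.0135 m and x of thread_spool in the frame of caddy between -0.043 and -0.017 m and y of thread_spool in the frame of caddy between -0.025 and 0.059 m and z of thread_spool in the frame of caddy between 0.006 and 0.0135 m and x of wire_spool in the frame of caddy between -0.048 and -0.012 m and y of wire_spool in the frame of caddy between -0.03 and 0.064 m and z of wire_spool in the frame of caddy between 0.006 and 0.0135 m and distance of each of empty_spool, round_bottle from where it was at the start of the episode below 0.02 m and distance of each of scissors, mug from where it was at the start of the episode below 0.025 m); the robot touches nothing.
It fails at once if the empty spool is pushed 20 mm or more from where it was, or knocked over (distance of empty_spool from where it was at the start of the episode above 0.02 m or angle between empty_spool's own z axis and vertical above 0.5 rad).
It fails at once if the round bottle is pushed 20 mm or more from where it was, or knocked over (distance of round_bottle from where it was at the start of the episode above 0.02 m or angle between round_bottle's own z axis and vertical above 0.5 rad).
It fails at once if the scissors is pushed 25 mm or more from where it was (distance of scissors from where it was at the start of the episode above 0.025 m).
It fails at once if the mug is pushed 25 mm or more from where it was (distance of mug from where it was at the start of the episode above 0.025 m).
It also fails if it takes over 128 s, if anything falls off the work surface, if the arm or the gripper's body presses on something with over 40 N, if the wrist force passes 120 N, or if a joint passes its speed limit or range.

## Working session

There is one attempt and no reset: what is moved stays moved. The work goes in short steps, Python scripts to look and compute and a tool call to move; the robot and the scene stay as the last step left them, time stands still between calls to the robot, and variables do not carry over. Pictures are saved under pics/ and viewed, at most 14 in all, crops included, and the job is handed in when it is done.

Besides the shell and the picture viewer there is one more tool, called after "Emit:" as name(argument=value, ...) on one line, values as JSON. carry_out: Moves the arm, as the interface text tells. Shifts and turns lie within -1 to 1; 1 stands for 400 mm of shift or 30 degrees of turn. Its arguments: {"type":"object","properties":{"delta_pos":{"type":"array","items":{"type":"array","items":{"type":"number","minimum":-1,"maximum":1}}},"turn":{"type":"array","items":{"type":"array","items":{"type":"number","minimum":-1,"maximum":1}}},"claw":{"type":"array","items":{"type":"number"}},"force":{"type":"number"}},"required":["delta_pos","turn","claw"]}

```bash
mkdir -p pics; cat > h.py <<'E'
import numpy as np, cv2
from rig import manip
def save(cam,fn):
    d=manip.get_image(cam); cv2.imwrite(fn,d["image"][:,:,::-1]); return d
def cloud(d):
    z=d["z_map"]; v,u=np.mgrid[:z.shape[0],:z.shape[1]]
    P=np.stack([(u-d["cx"])/d["fx"]*z,(v-d["cy"])/d["fy"]*z,z,np.ones_like(z)],-1)
    return (P@np.linalg.inv(d["world_to_cam"]).T)[...,:3]
E
python3 - <<'E'
from h import *
print(manip.get_state())
for c in("top","side"):
    d=save(c,f"pics/{c}0.png"); np.savez(f"{c}0.npz",**d)
    print(d["world_to_cam"].round(3).tolist(),d["fx"])
    for q in "caddy tin wire_spool thread_spool hair_stacker cement_bottle round_bottle empty_spool scissors mug".split():
        r=manip.place_of(c,q); print(c,q,[(np.round(x["point"],3).tolist(),round(x["score"],2)) for x in r[:4]])
E
```

```text
{'clock': 0.0, 'qpos': array([-1.37402188e+00,  2.76582994e-01,  1.50617056e+00,  9.53603207e-06,
        1.36070054e+00, -1.20987491e-01]), 'qd': array([ 0.00299289, -0.00077228, -0.00073422, -0.00033238,  0.00131025,
        0.00125057]), 'effort': array([ 2.10095241e-03, -4.16772330e+01, -2.45806861e+01, -2.57083066e-04,
        1.09217656e-02,  1.87600796e-05]), 'position': array([ 0.17955068, -0.54567016,  0.23043165]), 'ee_rot': array([-9.30225449e-04,  9.87404677e-01,  1.58212316e-01, -3.06007666e-05]), 'contact_force': array([-0.74099468,  0.57109018,  0.08344615]), 'moment': array([-0.03035373,  0.02012013, -0.00413521]), 'gripper_force': 0.0, 'width': 0.0853279572996685}
[[-0.013, -1.0, 0.016, -0.108], [-0.981, 0.01, -0.196, 0.609], [0.196, -0.019, -0.98, 1.045], [0.0, 0.0, 0.0, 1.0]] 523.2475982006719
top caddy [([0.484, -0.242, 0.002], 0.97)]
top tin [([0.484, 0.236, 0.006], 0.58)]
top wire_spool [([0.458, 0.208, 0.008], 0.63), ([0.458, 0.103, 0.002], 0.53)]
top thread_spool [([0.43, 0.009, 0.002], 0.6)]
top hair_stacker [([0.657, 0.201, 0.004], 0.49)]
top cement_bottle [
[... 273 characters left out ...]
0.486], [-0.293, 0.535, -0.792, 0.273], [0.384, -0.693, -0.61, 0.721], [0.0, 0.0, 0.0, 1.0]] 465.43093774913524
side caddy [([0.483, -0.242, 0.003], 0.94)]
side tin [([0.488, 0.243, 0.001], 0.88)]
side wire_spool [([0.457, 0.206, 0.01], 0.86), ([0.459, 0.1, 0.006], 0.5)]
side thread_spool [([0.458, 0.208, 0.009], 0.16)]
side hair_stacker [([0.656, 0.208, 0.004], 0.66)]
side cement_bottle [([0.689, 0.011, 0.006], 0.86)]
side round_bottle [([0.572, -0.018, 0.0], 0.71), ([0.656, 0.207, 0.002], 0.66), ([0.69, 0.01, 0.008], 0.4)]
side empty_spool [([0.639, -0.192, 0.002], 0.63), ([0.674, -0.115, 0.003], 0.61)]
side scissors [([0.768, 0.086, 0.004], 0.64)]
side mug [([0.599, -0.461, 0.008], 0.62)]
```

View pics/top0.png

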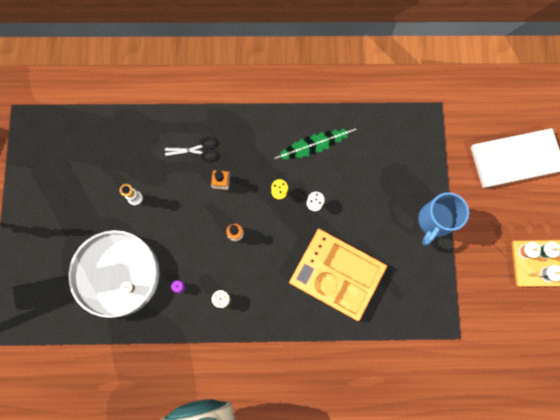

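View pics/side0.png

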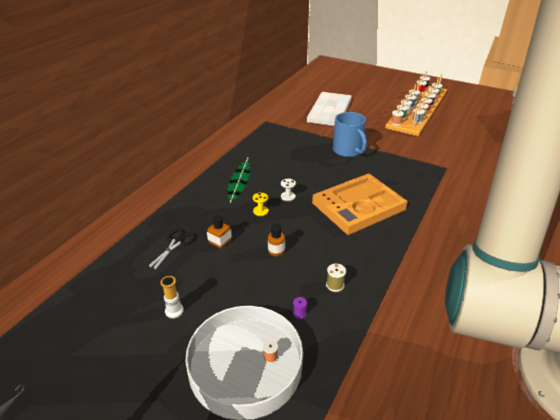

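The top view shows the thread spool at (220,299), wire spool in the tin (128,287), stacker (130,193), square bottle (220,180), round bottle (235,232) and empty spool (315,201). In the caddy at (338,275), the dots and magnet run along its upper-left edge, so that side is its -y. The purple and yellow look-alikes are at (177,287) and (279,189). Next I'll measure these precisely from depth.

```bash
cat > m.py <<'E'
from h import *
import sys
for c in("top","side"):
    d=np.load(f"{c}0.npz"); P=cloud(d)
    def sel(x,y,r,z0,z1):
        m=(np.hypot(P[...,0]-x,P[...,1]-y)<r)&(P[...,2]>z0)&(P[...,2]<z1); return P[m]
    print(c,"mat z",np.median(sel(.5,.05,.02,-.02,.02)[:,2]).round(4))
    q=sel(.484,-.242,.12,.022,.034)
    (cx,cy),(w,h),a=cv2.minAreaRect((q[:,:2]*1000).astype(np.float32)); print("caddy",cx,cy,w,h,a,np.median(q[:,2]))
    q=sel(.689,.011,.03,.012,.047); r=cv2.minAreaRect((q[:,:2]*1000).astype(np.float32)); print("sqbody",r,len(q))
    for n,x,y,z0,z1 in [("thread",.43,.009,.038,.05),("wire",.458,.207,.03,.046),("stk_mouth",.656,.204,.074,.09),("stk",.656,.204,.05,.09),("cap",.69,.011,.058,.08),("purple",.458,.101,.025,.05),("round",.572,-.018,.058,.08),("tin",.485,.24,.036,.05)]:
        q=sel(x,y,.1 if n=="tin" else .03,z0,z1)
        if len(q)>3:
            (cx,cy),R=cv2.minEnclosingCircle((q[:,:2]*1000).astype(np.float32)); print(n,len(q),"circ",round(cx,1),round(cy,1),round(R,1),"mean",(q.mean(0)*1000).round(1),"zmax",q[:,2].max().round(4))
E
python3 m.py
```

```text
top mat z 0.0028
caddy 479.9044189453125 -235.83847045898438 166.23553466796875 132.6569061279297 60.361717224121094 0.02652727895479512
sqbody ((689.4439086914062, 17.024930953979492), (34.58295822143555, 35.8563346862793), 84.7430648803711) 207
thread 205 circ 429.9 13.3 16.8 mean [430.   13.5  42.9] zmax 0.0478
wire 102 circ 456.7 211.3 11.8 mean [456.5 210.7  37.1] zmax 0.0426
stk_mouth 113 circ 655.2 208.8 13.0 mean [655.5 208.2  80.1] zmax 0.0852
stk 139 circ 655.2 208.8 13.0 mean [654.5 207.1  76.4] zmax 0.0852
cap 74 circ 688.9 17.2 9.9 mean [688.4  16.8  67.1] zmax 0.0736
purple 99 circ 458.0 105.6 11.8 mean [457.8 105.9  32.7] zmax 0.0385
round 73 circ 572.7 -14.9 10.1 mean [571.8 -15.4  67.7] zmax 0.0731
tin 554 circ 485.7 240.5 90.6 mean [480.7 241.5  40.3] zmax 0.0491
side mat z 0.0042
caddy 482.1775817871094 -238.919677734375 169.46295166015625 136.25828552246094 60.75502014160156 0.028157493798633748
sqbody ((691.8306274414062, 14.756500244140625), (36.100067138671875, 39.04317092895508), 86.95782470703125) 376
thread 219 circ 432.4 11.3 18.1 mean [430.6  12.1  43.8] zmax 0.0473
wire 177 circ 457.8 207.3 12.6 mean [457.4 208.9  37.2] zmax 0.0412
stk_mouth 148 circ 658.1 205.4 13.2 mean [656.  206.4  80.7] zmax 0.0834
stk 265 circ 658.1 205.4 13.2 mean [654.  208.2  72.4] zmax 0.0834
cap 81 circ 691.1 16.3 11.2 mean [689.1  16.4  66.6] zmax 0.0707
purple 147 circ 459.2 102.3 12.6 mean [458.2 104.4  32.9] zmax 0.0375
round 93 circ 573.8 -17.3 12.0 mean [572.3 -15.   66.4] zmax 0.0717
tin 1216 circ 487.6 237.0 90.7 mean [481.8 239.   40.1] zmax 0.0458
```

Emit:
carry_out(delta_pos=[[0.472,-0.634,0],[0.472,-0.634,0],[0.472,-0.634,0],[0.472,-0.634,0],[0.472,-0.634,0],[0.472,-0.634,0],[0.472,-0.634,0],[0.472,-0.634,0],[0.472,-0.634,0]], turn=[[0,0,0.607],[0,0,0.607],[0,0,0.607],[0,0,0.607],[0,0,0.607],[0,0,0.607],[0,0,0.607],[0,0,0.607],[0,0,0.607]], claw=[-1,-1,-1,-1,-1,-1,-1,-1,-1], force=40)

```text
clock: 2.0
position: [0.28, -0.2469, 0.2317]
ee_rot: [0.001, 1.0, 0.001, 0.0]
contact_force: [-0.3, -0.4, 1.2]
width: 0.0852
gripper_force: 0.0
```

Emit:
carry_out(delta_pos=[[0.377,-0.647,0.2],[0.377,-0.647,0.2],[0.377,-0.647,0.2],[0.377,-0.647,0.2],[0.377,-0.647,0.2],[0.377,-0.647,0.2],[0.377,-0.647,0.3],[0.377,-0.647,0.4],[0.377,-0.647,0.5],[0.377,-0.647,0.527],[0.377,-0.647,0.527],[0.377,-0.647,0.527]], turn=[[0,0,0],[0,0,0],[0,0,0],[0,0,0],[0,0,0],[0,0,0],[0,0,0],[0,0,0],[0,0,0],[0,0,0],[0,0,0],[0,0,0]], claw=[-1,-1,-1,-1,-1,-1,-1,-1,-1,-1,-1,-1])

```text
clock: 3.2
position: [0.4318, 0.0113, 0.0204]
ee_rot: [0.0, 1.0, -0.001, 0.0]
contact_force: [0.2, -0.7, 0.6]
width: 0.0855
gripper_force: 0.0
```

Emit:
carry_out(delta_pos=[[0,0,0],[0,0,0],[0,0,0],[0,0,0],[0,0,0],[0,0,0],[0,0,0],[0,0,0]], turn=[[0,0,0],[0,0,0],[0,0,0],[0,0,0],[0,0,0],[0,0,0],[0,0,0],[0,0,0]], claw=[1,1,1,1,1,1,1,1])

```text
clock: 4.0
position: [0.4311, 0.0123, 0.0214]
ee_rot: [0.0, 1.0, 0.0, 0.001]
contact_force: [-0.8, -0.3, 4.7]
width: 0.0327
gripper_force: 39.4
```

Emit:
carry_out(delta_pos=[[0,0,-0.125],[0,0,-0.25],[0,0,-0.375],[0.205,0.635,-0.4],[0.205,0.635,-0.4],[0.205,0.635,-0.4],[0.205,0.635,-0.4],[0.205,0.635,-0.4],[0.205,0.635,-0.4],[0.205,0.635,-0.4],[0.205,0.635,-0.4],[0.205,0.635,-0.4]], turn=[[0,0,0],[0,0,0],[0,0,0],[0,0,0.983],[0,0,0.983],[0,0,0.983],[0,0,0.983],[0,0,0.983],[0,0,0.983],[0,0,0.983],[0,0,0.983],[0,0,0.983]], claw=[1,1,1,1,1,1,1,1,1,1,1,1])

```text
clock: 5.2
position: [0.5118, -0.2396, 0.1804]
ee_rot: [-0.0, 0.967, -0.254, -0.001]
contact_force: [-0.5, -0.3, -0.4]
width: 0.0327
gripper_force: 40.0
```

```bash
python3 - <<'E'
from h import *
s=manip.get_state(); print(s["position"],s["ee_rot"],s["width"],s["gripper_force"],s["contact_force"])
save("top","pics/t1.png"); d=save("side","pics/s1.png"); P=cloud(d)
E
```

```text
[ 0.5117554  -0.23958361  0.18042304] [-4.94884190e-04  9.67231485e-01 -2.53894794e-01 -6.65790694e-04] 0.03274066590101616 39.98732149600983 [-0.450686   -0.26221481 -0.41979496]
```

View pics/s1.png

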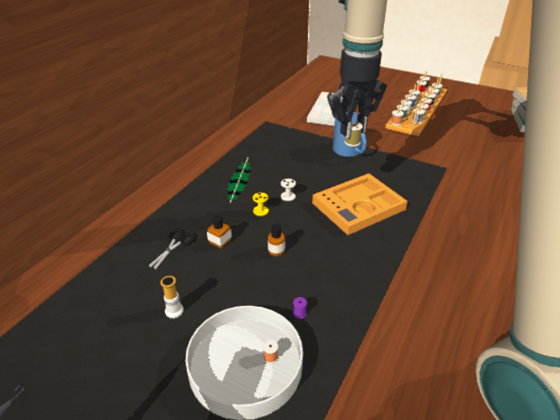

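The side view shows the thread spool held upright at (352,138), over the caddy. Now lowering it.

Emit:
carry_out(delta_pos=[[0,0,0.1],[0,0,0.2],[0,0,0.25],[0,0,0.3],[0,0,0.33],[0,0,0.35],[0,0,0.36],[0,0,0.37],[0,0,0.37],[0,0,0.37]], turn=[[0,0,0],[0,0,0],[0,0,0],[0,0,0],[0,0,0],[0,0,0],[0,0,0],[0,0,0],[0,0,0],[0,0,0]], claw=[1,1,1,1,1,1,1,1,1,1])

```text
clock: 6.3
position: [0.513, -0.2418, 0.0331]
ee_rot: [0.0, 0.967, -0.255, 0.001]
contact_force: [0.3, -0.2, -1.0]
width: 0.0324
gripper_force: 40.0
```

Emit:
carry_out(delta_pos=[[0,0,0.005],[0,0,0.005],[0,0,0.005],[0,0,0.005],[0,0,0.005],[0,0,-0.05],[0,0,-0.15],[0,0,-0.25],[0,0,-0.37],[0,0,-0.37]], turn=[[0,0,0],[0,0,0],[0,0,0],[0,0,0],[0,0,0],[0,0,0],[0,0,0],[0,0,0],[0,0,0],[0,0,0]], claw=[1,1,-0.3,-0.3,-0.3,-0.3,-0.3,-0.3,-0.3,-0.3])

```text
clock: 7.3
position: [0.5163, -0.2439, 0.1874]
ee_rot: [0.002, 0.967, -0.254, 0.007]
contact_force: [0.5, -0.5, 0.0]
width: 0.0553
gripper_force: 0.0
```

```bash
python3 - <<'E'
from h import *
s=manip.get_state(); print(s["position"],s["ee_rot"],s["width"])
save("side","pics/s2.png")
E
```

```text
[ 0.51633301 -0.24386198  0.18741909] [ 0.00214958  0.96705815 -0.25445817  0.00670431] 0.05527271346970607
```

View pics/s2.png

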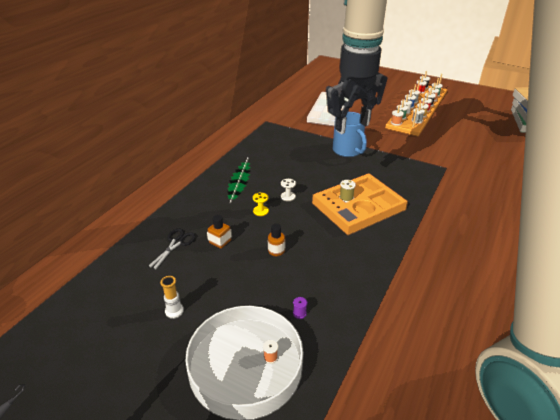

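The side view shows the thread spool standing upright in the trough at (347,190). The wire spool is next.

Emit:
carry_out(delta_pos=[[-0.677,-0.913,0],[-0.677,-0.913,0],[-0.677,-0.913,0],[-0.677,-0.913,0],[-0.677,-0.913,0],[-0.677,-0.913,0],[-0.677,-0.913,0],[-0.677,-0.913,0],[-0.677,-0.913,0],[-0.677,-0.913,0],[-0.677,-0.913,0],[-0.677,-0.913,0]], turn=[[0,0,-0.983],[0,0,-0.983],[0,0,-0.983],[0,0,-0.983],[0,0,-0.983],[0,0,-0.983],[0,0,-0.983],[0,0,-0.983],[0,0,-0.983],[0,0,-0.983],[0,0,-0.983],[0,0,-0.983]], claw=[-0.18,-0.18,-0.18,-0.18,-0.18,-0.18,-0.18,-0.18,-0.18,-0.18,-0.18,-0.18])

```text
clock: 8.55
position: [0.4561, 0.2086, 0.1794]
ee_rot: [0.001, 1.0, -0.0, -0.001]
contact_force: [0.0, -0.4, -0.5]
width: 0.0505
gripper_force: 0.0
```

Emit:
carry_out(delta_pos=[[0,0,0.1],[0,0,0.2],[0,0,0.25],[0,0,0.25],[0,0,0.25]], turn=[[0,0,0],[0,0,0],[0,0,0],[0,0,0],[0,0,0]], claw=[-0.18,-0.18,-0.18,-0.18,-0.18])

```text
clock: 9.05
position: [0.4572, 0.2083, 0.0806]
ee_rot: [0.0, 1.0, -0.001, -0.0]
contact_force: [0.6, -0.1, -0.1]
width: 0.0503
gripper_force: 0.0
```

Emit:
carry_out(delta_pos=[[0,0,0.08],[0,0,0.14],[0,0,0.17],[0,0,0.17],[0,0,0.17],[0,0,0.17],[0,0,0.17],[0,0,0.17],[0,0,0.17],[0,0,0.17]], turn=[[0,0,0],[0,0,0],[0,0,0],[0,0,0],[0,0,0],[0,0,0],[0,0,0],[0,0,0],[0,0,0],[0,0,0]], claw=[-0.18,-0.18,-0.18,-0.18,1,1,1,1,1,1])

```text
clock: 10.05
position: [0.4583, 0.2099, 0.0142]
ee_rot: [-0.0, 1.0, 0.0, 0.002]
contact_force: [-0.2, -1.6, 6.7]
width: 0.0226
gripper_force: 39.2
```

Emit:
carry_out(delta_pos=[[0,0,-0.1],[0,0,-0.2],[0,0,-0.32],[0,0,-0.42],[0,0.7,-0.42],[0,0.7,-0.42],[0,0.7,-0.42],[0,0.7,-0.42],[0,0.7,-0.42],[0,0.7,-0.42],[0,0.7,-0.42],[0,0.7,-0.42]], turn=[[0,0,0],[0,0,0],[0,0,0],[0,0,0],[0,0,0.983],[0,0,0.983],[0,0,0.983],[0,0,0.983],[0,0,0.983],[0,0,0.983],[0,0,0.983],[0,0,0.983]], claw=[1,1,1,1,1,1,1,1,1,1,1,1])

```text
clock: 11.25
position: [0.4565, -0.0706, 0.1808]
ee_rot: [-0.0, 0.967, -0.256, 0.0]
contact_force: [0.0, 0.9, -0.4]
width: 0.0224
gripper_force: 39.5
```

Emit:
carry_out(delta_pos=[[0.332,0.435,0],[0.332,0.435,0],[0.332,0.435,0],[0.332,0.435,0],[0.332,0.435,0],[0.332,0.435,0],[0.332,0.435,0],[0.332,0.435,0],[0.332,0.435,0]], turn=[[0,0,0],[0,0,0],[0,0,0],[0,0,0],[0,0,0],[0,0,0],[0,0,0],[0,0,0],[0,0,0]], claw=[1,1,1,1,1,1,1,1,1])

```text
clock: 12.15
position: [0.4865, -0.2852, 0.1807]
ee_rot: [-0.0, 0.967, -0.254, -0.0]
contact_force: [0.1, -1.1, -0.5]
width: 0.0227
gripper_force: 39.5
```

```bash
python3 - <<'E'
from h import *
s=manip.get_state(); print(s["position"],s["ee_rot"],s["width"],s["contact_force"])
d=save("side","pics/s3.png"); im=d["image"][60:240,260:440]; cv2.imwrite("pics/s3c.png",cv2.resize(im,None,fx=3,fy=3)[:,:,::-1])
E
```

```text
[ 0.48652723 -0.28515851  0.18073941] [-2.58693496e-04  9.67333298e-01 -2.53507801e-01 -1.32774356e-04] 0.022735426395488454 [ 0.09562222 -1.06622907 -0.51276163]
```

View pics/s3c.png

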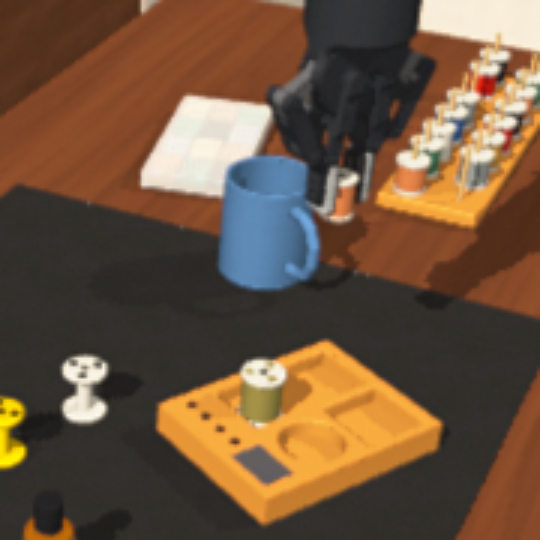

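The crop shows the wire spool held upright at (340,195) and the thread spool seated in the trough at (262,390). Lowering the wire spool.

Emit:
carry_out(delta_pos=[[0,0,0.1],[0,0,0.2],[0,0,0.28],[0,0,0.32],[0,0,0.34],[0,0,0.36],[0,0,0.37],[0,0,0.38],[0,0,0.39],[0,0,0.395],[0,0,0.395],[0,0,0.395]], turn=[[0,0,0],[0,0,0],[0,0,0],[0,0,0],[0,0,0],[0,0,0],[0,0,0],[0,0,0],[0,0,0],[0,0,0],[0,0,0],[0,0,0]], claw=[1,1,1,1,1,1,1,1,1,1,1,1])

```text
clock: 13.4
position: [0.4867, -0.2873, 0.0227]
ee_rot: [0.0, 0.967, -0.255, 0.0]
contact_force: [-0.2, 1.0, -0.6]
width: 0.0227
gripper_force: 39.5
```

Emit:
carry_out(delta_pos=[[0,0,0.005],[0,0,0.005],[0,0,0.005],[0,0,0.005],[0,0,0.005],[0,0,0.005],[0,0,-0.03],[0,0,-0.08],[0,0,-0.15],[0,0,-0.27],[0,0,-0.395],[0,0,-0.395]], turn=[[0,0,0],[0,0,0],[0,0,0],[0,0,0],[0,0,0],[0,0,0],[0,0,0],[0,0,0],[0,0,0],[0,0,0],[0,0,0],[0,0,0]], claw=[1,1,0.27,0.27,0.27,0.27,0.27,0.27,0.27,0.27,0.27,0.27])

```text
clock: 14.6
position: [0.4904, -0.29, 0.1881]
ee_rot: [0.003, 0.967, -0.254, 0.007]
contact_force: [1.0, -0.4, -0.6]
width: 0.0313
gripper_force: 0.0
```

```bash
python3 - <<'E'
from h import *
s=manip.get_state(); print(s["position"],s["ee_rot"],s["width"],s["contact_force"])
d=save("side","pics/s4.png"); im=d["image"][60:240,260:440]; cv2.imwrite("pics/s4c.png",cv2.resize(im,None,fx=3,fy=3)[:,:,::-1])
E
```

```text
[ 0.49040949 -0.290023    0.18805425] [ 0.00298883  0.96705348 -0.25445778  0.00706202] 0.03126991552385288 [ 0.97098453 -0.40480209 -0.62175139]
```

View pics/s4c.png

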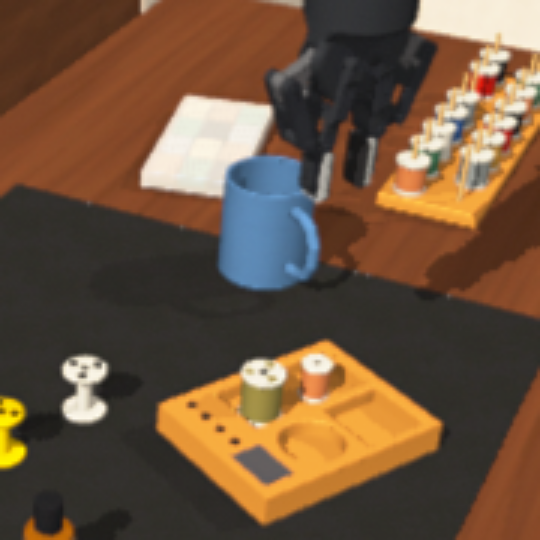

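Both spools are upright in the trough (crop: thread at (262,390), wire at (317,378)). The square bottle is next.

Emit:
carry_out(delta_pos=[[0.067,-0.911,0],[0.067,-0.911,0],[0.067,-0.911,0],[0.067,-0.911,0],[0.067,-0.911,0],[0.067,-0.911,0],[0.067,-0.911,0],[0.067,-0.911,0],[0.067,-0.911,0],[0.067,-0.911,0],[0.067,-0.911,0]], turn=[[0,0,-0.85],[0,0,-0.85],[0,0,-0.85],[0,0,-0.85],[0,0,-0.85],[0,0,-0.85],[0,0,-0.85],[0,0,-0.85],[0,0,-0.85],[0,0,-0.85],[0,0,-0.85]], claw=[-0.2,-0.2,-0.2,-0.2,-0.2,-0.2,-0.2,-0.2,-0.2,-0.2,-0.2])

```text
clock: 15.75
position: [0.6881, 0.015, 0.1801]
ee_rot: [0.0, 0.999, -0.036, -0.001]
contact_force: [0.5, 0.5, 0.1]
width: 0.0511
gripper_force: 0.0
```

Emit:
carry_out(delta_pos=[[0,0,0.1],[0,0,0.2],[0,0,0.28],[0,0,0.33],[0,0,0.33],[0,0,0.33],[0,0,0.33],[0,0,0.33],[0,0,0.33],[0,0,0.33],[0,0,0.33],[0,0,0.33]], turn=[[0,0,0],[0,0,0],[0,0,0],[0,0,0],[0,0,0],[0,0,0],[0,0,0],[0,0,0],[0,0,0],[0,0,0],[0,0,0],[0,0,0]], claw=[-0.2,-0.2,-0.2,-0.2,-0.2,1,1,1,1,1,1,1])

```text
clock: 16.95
position: [0.6906, 0.0161, 0.0507]
ee_rot: [0.001, 0.999, -0.035, 0.002]
contact_force: [-0.4, -1.9, 5.8]
width: 0.0185
gripper_force: 39.4
```

Emit:
carry_out(delta_pos=[[0,0,-0.125],[0,0,-0.25],[0,0,-0.35],[-0.596,0.74,-0.35],[-0.596,0.74,-0.35],[-0.596,0.74,-0.35],[-0.596,0.74,-0.35],[-0.596,0.74,-0.35],[-0.596,0.74,-0.35],[-0.596,0.74,-0.35],[-0.596,0.74,-0.35],[-0.596,0.74,-0.35]], turn=[[0,0,0],[0,0,0],[0,0,0],[0,0,0.847],[0,0,0.847],[0,0,0.847],[0,0,0.847],[0,0,0.847],[0,0,0.847],[0,0,0.847],[0,0,0.847],[0,0,0.847]], claw=[1,1,1,1,1,1,1,1,1,1,1,1])

```text
clock: 18.15
position: [0.4283, -0.264, 0.1887]
ee_rot: [0.001, 0.967, -0.256, -0.0]
contact_force: [0.7, -0.3, -0.1]
width: 0.0182
gripper_force: 39.4
```

Emit:
carry_out(delta_pos=[[0,0,0],[0,0,0],[0,0,0.1],[0,0,0.15],[0,0,0.15],[0,0,0.15],[0,0,0.15]], turn=[[0,0,0],[0,0,0],[0,0,0],[0,0,0],[0,0,0],[0,0,0],[0,0,0]], claw=[1,1,1,1,1,1,1])

```text
clock: 18.85
position: [0.4323, -0.2621, 0.1298]
ee_rot: [0.001, 0.967, -0.253, 0.001]
contact_force: [-0.0, -0.1, -0.1]
width: 0.0182
gripper_force: 39.4
```

```bash
python3 - <<'E'
from h import *
s=manip.get_state(); print(s["position"],s["ee_rot"],s["width"],s["contact_force"])
d=save("side","pics/s5.png"); im=d["image"][60:240,260:440]; cv2.imwrite("pics/s5c.png",cv2.resize(im,None,fx=3,fy=3)[:,:,::-1])
E
```

```text
[ 0.43231159 -0.26213372  0.12978519] [ 5.28096639e-04  9.67408920e-01 -2.53215323e-01  1.30530668e-03] 0.018238240590772968 [-0.02841174 -0.11354784 -0.09788356]
```

View pics/s5c.png

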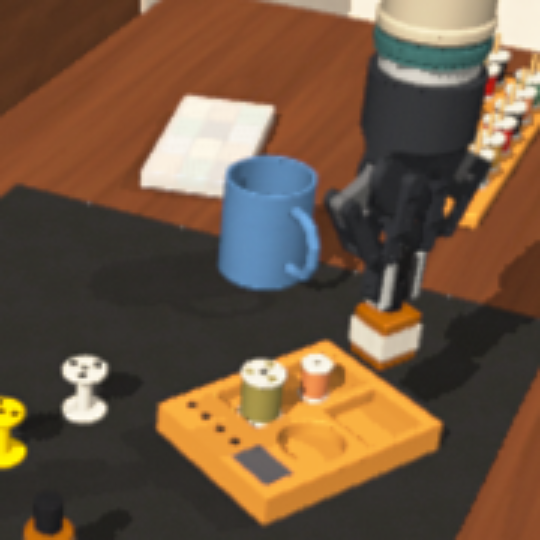

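The bottle is held upright and square to the pocket at crop (386,330). Lowering it.

Emit:
carry_out(delta_pos=[[0,0,0.05],[0,0,0.09],[0,0,0.12],[0,0,0.14],[0,0,0.155],[0,0,0.165],[0,0,0.165],[0,0,0.165]], turn=[[0,0,0],[0,0,0],[0,0,0],[0,0,0],[0,0,0],[0,0,0],[0,0,0],[0,0,0]], claw=[1,1,1,1,1,1,1,1])

```text
clock: 19.7
position: [0.4311, -0.2621, 0.0628]
ee_rot: [0.0, 0.967, -0.254, 0.0]
contact_force: [0.5, -0.1, -0.3]
width: 0.0184
gripper_force: 39.4
```

Emit:
carry_out(delta_pos=[[0,0,0.005],[0,0,0.005],[0,0,0.005],[0,0,0.005],[0,0,0.005],[0,0,0.005],[0,0,-0.05],[0,0,-0.15],[0,0,-0.25],[0,0,-0.35],[0,0,-0.35],[0,0,-0.35]], turn=[[0,0,0],[0,0,0],[0,0,0],[0,0,0],[0,0,0],[0,0,0],[0,0,0],[0,0,0],[0,0,0],[0,0,0],[0,0,0],[0,0,0]], claw=[1,1,-0.05,-0.05,-0.05,-0.05,-0.05,-0.05,-0.05,-0.05,-0.05,-0.05])

```text
clock: 20.9
position: [0.4312, -0.2621, 0.2034]
ee_rot: [0.001, 0.967, -0.254, 0.001]
contact_force: [-0.2, 0.4, -0.5]
width: 0.0447
gripper_force: 0.0
```

```bash
python3 - <<'E'
from h import *
s=manip.get_state(); print(s["position"],s["ee_rot"],s["width"],s["contact_force"])
d=save("side","pics/s6.png"); im=d["image"][60:240,260:440]; cv2.imwrite("pics/s6c.png",cv2.resize(im,None,fx=3,fy=3)[:,:,::-1])
E
```

```text
[ 0.43115276 -0.26210729  0.20336621] [ 5.19114550e-04  9.67265897e-01 -2.53762292e-01  1.05596295e-03] 0.04471938166522642 [-0.22323137  0.41822555 -0.48211926]
```

View pics/s6c.png

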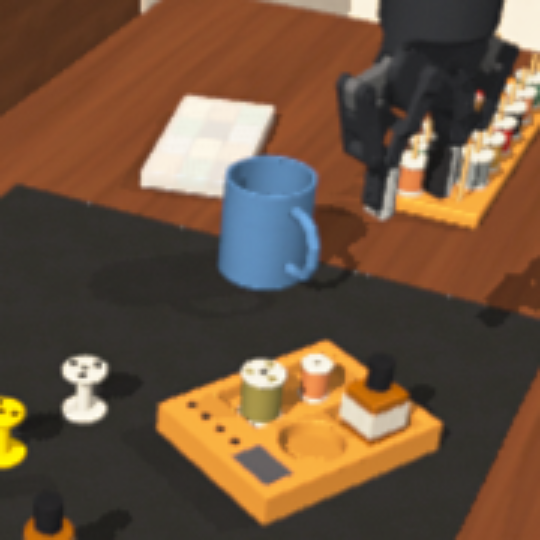

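The bottle is seated upright in the square pocket at crop (378,405). The stacker is last.

Emit:
carry_out(delta_pos=[[-0.043,-0.65,0],[-0.043,-0.65,0],[-0.043,-0.65,0],[-0.043,-0.65,0],[-0.043,-0.65,0],[-0.043,-0.65,0],[-0.043,-0.65,0]], turn=[[0,0,-0.98],[0,0,-0.98],[0,0,-0.98],[0,0,-0.98],[0,0,-0.98],[0,0,-0.98],[0,0,-0.98]], claw=[-0.2,-0.2,-0.2,-0.2,-0.2,-0.2,-0.2])

```text
clock: 21.65
position: [0.5429, -0.0253, 0.2005]
ee_rot: [-0.0, 1.0, 0.002, -0.002]
contact_force: [-0.5, -0.0, -0.3]
width: 0.0514
gripper_force: 0.0
```

Emit:
carry_out(delta_pos=[[0.281,-0.585,0],[0.281,-0.585,0],[0.281,-0.585,0],[0.281,-0.585,0],[0.281,-0.585,0],[0.281,-0.585,0],[0.281,-0.585,0],[0.281,-0.585,0]], turn=[[0,0,0],[0,0,0],[0,0,0],[0,0,0],[0,0,0],[0,0,0],[0,0,0],[0,0,0]], claw=[-0.2,-0.2,-0.2,-0.2,-0.2,-0.2,-0.2,-0.2])

```text
clock: 22.45
position: [0.6552, 0.2045, 0.2015]
ee_rot: [0.001, 1.0, -0.001, -0.001]
contact_force: [-0.1, -0.9, 0.1]
width: 0.0513
gripper_force: 0.0
```

Emit:
carry_out(delta_pos=[[0,0,0.12],[0,0,0.24],[0,0,0.34],[0,0,0.4],[0,0,0.4],[0,0,0.4],[0,0,0.4],[0,0,0.4],[0,0,0.4],[0,0,0.4],[0,0,0.4],[0,0,0.4]], turn=[[0,0,0],[0,0,0],[0,0,0],[0,0,0],[0,0,0],[0,0,0],[0,0,0],[0,0,0],[0,0,0],[0,0,0],[0,0,0],[0,0,0]], claw=[-0.2,-0.2,-0.2,-0.2,-0.2,1,1,1,1,1,1,1], force=50)

```text
clock: 23.65
position: [0.6575, 0.2068, 0.0451]
ee_rot: [0.0, 1.0, 0.0, 0.002]
contact_force: [0.2, -1.8, 7.4]
width: 0.0221
gripper_force: 49.8
```

Emit:
carry_out(delta_pos=[[0,0,-0.03],[0,0,-0.08],[0,0,-0.15],[0,0,-0.15],[0,0,-0.15]], turn=[[0,0,0],[0,0,0],[0,0,0],[0,0,0],[0,0,0]], claw=[1,1,1,1,1])

```text
clock: 24.15
position: [0.6562, 0.2074, 0.1035]
ee_rot: [-0.0, 1.0, 0.0, 0.001]
contact_force: [0.2, -0.9, -1.6]
width: 0.0214
gripper_force: 49.6
```

```bash
python3 - <<'E'
from h import *
s=manip.get_state(); print(s["position"],s["ee_rot"],s["width"],s["contact_force"],s["gripper_force"])
d=save("side","pics/s7.png"); im=d["image"][160:360,90:270]; cv2.imwrite("pics/s7c.png",cv2.resize(im,None,fx=3,fy=3)[:,:,::-1])
E
```

```text
[0.65616535 0.20743029 0.10345232] [-2.65461093e-04  9.99999614e-01  1.09591789e-04  8.30968958e-04] 0.02141963252023294 [ 0.24997176 -0.92532504 -1.55550342] 49.57068088813685
```

View pics/s7c.png

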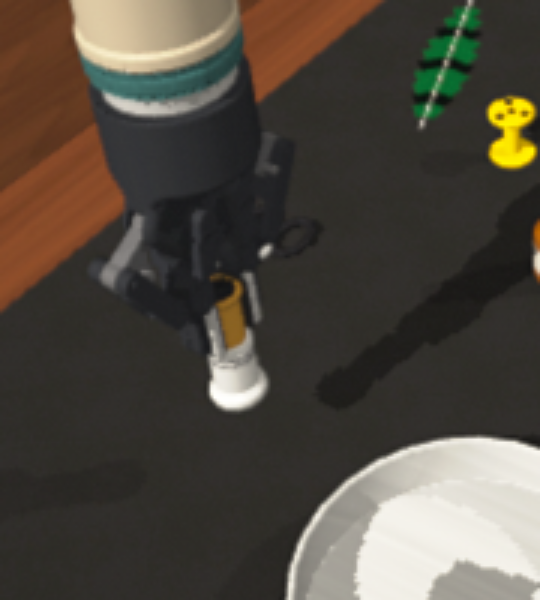

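The stacker is lifted and looks upright at crop (235,340), with the fingertips near the top edge of the cup. I'll carry it slowly and check again before placing.

Emit:
carry_out(delta_pos=[[0,0,-0.06],[0,0,-0.14],[0,0,-0.2],[-0.02,0.04,-0.25],[-0.06,0.13,-0.25],[-0.1,0.22,-0.25],[-0.14,0.3,-0.25],[-0.18,0.38,-0.25],[-0.215,0.455,-0.25],[-0.235,0.5,-0.25],[-0.245,0.52,-0.25],[-0.245,0.52,-0.25]], turn=[[0,0,0],[0,0,0],[0,0,0],[0,0,0],[0,0,0],[0,0,0],[0,0,0],[0,0,0],[0,0,0],[0,0,0],[0,0,0],[0,0,0]], claw=[1,1,1,1,1,1,1,1,1,1,1,1])

```text
clock: 25.4
position: [0.5566, -0.002, 0.2019]
ee_rot: [-0.0, 1.0, -0.001, -0.001]
contact_force: [-0.4, 0.4, -1.2]
width: 0.0219
gripper_force: 50.0
```

Emit:
carry_out(delta_pos=[[-0.02,0.04,0],[-0.06,0.13,0],[-0.1,0.22,0],[-0.14,0.3,0],[-0.18,0.38,0],[-0.215,0.455,0],[-0.235,0.51,0],[-0.246,0.525,0],[-0.246,0.525,0],[-0.246,0.525,0]], turn=[[0,0,0],[0,0,0],[0,0,0],[0,0,0],[0,0,0],[0,0,0],[0,0,0],[0,0,0],[0,0,0],[0,0,0]], claw=[1,1,1,1,1,1,1,1,1,1])

```text
clock: 26.4
position: [0.46, -0.2097, 0.2023]
ee_rot: [-0.001, 1.0, 0.0, 0.0]
contact_force: [0.5, -0.6, -2.3]
width: 0.0221
gripper_force: 50.1
```

```bash
python3 - <<'E'
from h import *
s=manip.get_state(); print(s["position"],s["ee_rot"],s["width"],s["contact_force"],s["gripper_force"])
d=save("side","pics/s8.png"); im=d["image"][60:240,260:440]; cv2.imwrite("pics/s8c.png",cv2.resize(im,None,fx=3,fy=3)[:,:,::-1])
P=cloud(d); p=s["position"]
m=(np.hypot(P[...,0]-p[0],P[...,1]-p[1])<.03)&(P[...,2]>.1)&(P[...,2]<p[2]-.003); q=P[m]
print(len(q),q.min(0),q.max(0),q.mean(0))
E
```

```text
[ 0.45998463 -0.20972076  0.20230009] [-6.14654946e-04  9.99999756e-01  3.27548134e-04  5.19896143e-05] 0.022058835585765168 [ 0.52504492 -0.57687813 -2.28061333] 50.10221851640381
238 [ 0.44389451 -0.21555088  0.16051461] [ 0.47403381 -0.19296796  0.19886859] [ 0.45749345 -0.20101993  0.179184  ]
```

View pics/s8c.png

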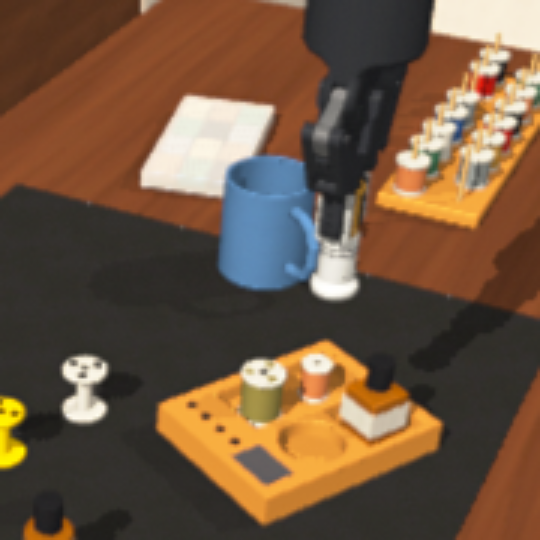

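The stacker is held upright at crop (335,260), with its foot at about z = 0.16. Lowering it into the well.

Emit:
carry_out(delta_pos=[[0,0,0.08],[0,0,0.16],[0,0,0.22],[0,0,0.27],[0,0,0.3],[0,0,0.32],[0,0,0.335],[0,0,0.345],[0,0,0.355],[0,0,0.362],[0,0,0.362],[0,0,0.362]], turn=[[0,0,0],[0,0,0],[0,0,0],[0,0,0],[0,0,0],[0,0,0],[0,0,0],[0,0,0],[0,0,0],[0,0,0],[0,0,0],[0,0,0]], claw=[1,1,1,1,1,1,1,1,1,1,1,1])

```text
clock: 27.65
position: [0.4596, -0.2111, 0.0579]
ee_rot: [0.0, 1.0, -0.0, 0.0]
contact_force: [0.1, -0.5, -1.1]
width: 0.0215
gripper_force: 50.1
```

Emit:
carry_out(delta_pos=[[0,0,0.005],[0,0,0.005],[0,0,0.005]], turn=[[0,0,0],[0,0,0],[0,0,0]], claw=[1,1,1])

```text
clock: 27.95
position: [0.4595, -0.2109, 0.0557]
ee_rot: [0.0, 1.0, -0.0, 0.0]
contact_force: [0.5, 0.1, -1.9]
width: 0.0218
gripper_force: 50.1
```

Near the floor. I'll go 1 mm further, open, then lift straight up.

Emit:
carry_out(delta_pos=[[0,0,0.0025],[0,0,0.0025],[0,0,0.0025],[0,0,0.0025],[0,0,0.0025],[0,0,0.0025],[0,0,-0.03],[0,0,-0.1],[0,0,-0.2],[0,0,-0.3],[0,0,-0.4],[0,0,-0.4]], turn=[[0,0,0],[0,0,0],[0,0,0],[0,0,0],[0,0,0],[0,0,0],[0,0,0],[0,0,0],[0,0,0],[0,0,0],[0,0,0],[0,0,0]], claw=[1,1,0.05,0.05,0.05,0.05,0.05,0.05,0.05,0.05,0.05,0.05])

```text
clock: 29.15
position: [0.4627, -0.2128, 0.2214]
ee_rot: [0.003, 1.0, 0.0, 0.005]
contact_force: [-0.1, -0.5, -0.5]
width: 0.0408
gripper_force: 0.0
```

Emit:
carry_out(delta_pos=[[0,-0.2,0],[0,-0.5,0],[0,-0.6,0],[0,-0.6,0],[0,-0.6,0],[0,-0.6,0],[0,-0.6,0],[0,-0.6,0],[0,-0.6,0]], turn=[[0,0,0],[0,0,0],[0,0,0],[0,0,0],[0,0,0],[0,0,0],[0,0,0],[0,0,0],[0,0,0]], claw=[0.05,0.05,0.05,0.05,0.05,0.05,0.05,0.05,0.05])

```text
clock: 30.05
position: [0.4596, 0.0278, 0.2154]
ee_rot: [0.0, 1.0, -0.001, -0.0]
contact_force: [-0.1, 0.0, -0.2]
width: 0.0407
gripper_force: 0.0
```

```bash
python3 - <<'E'
from h import *
d=save("side","pics/s9.png"); save("top","pics/t9.png")
t=cv2.imread("pics/t9.png")[200:350,260:420]; im=cv2.imread("pics/s9.png")[140:250,240:430]
cv2.imwrite("pics/f.png",np.hstack([cv2.resize(t,(400,375)),cv2.resize(im,(400,375))]))
R=np.array([[-.870,-.493],[.493,-.870]])
for c in("top","side"):
  for q in "thread_spool wire_spool hair_stacker cement_bottle".split():
    print(c,q,[((R.T@(np.array(x["point"][:2])-[.482,-.2385])).round(3).tolist(),round(x["point"][2],3),round(x["score"],2)) for x in manip.place_of(c,q)[:3]])
  for q in ("empty_spool","round_bottle","scissors","mug"): print(c,q,[np.round(x["point"],3).tolist() for x in manip.place_of(c,q)[:3]])
E
```

```text
top thread_spool [([-0.025, -0.013], 0.012, 0.7)]
top wire_spool [([-0.027, 0.04], 0.013, 0.66), ([-0.21, 0.139], 0.004, 0.2)]
top hair_stacker [([0.032, -0.01], 0.016, 0.67)]
top cement_bottle [([0.032, 0.047], 0.015, 0.89)]
top empty_spool [[0.666, -0.112, 0.002], [0.64, -0.195, 0.005]]
top round_bottle [[0.572, -0.019, 0.005]]
top scissors [[0.768, 0.086, 0.002]]
top mug [[0.596, -0.464, 0.004]]
side thread_spool [([-0.028, -0.011], 0.01, 0.67), ([-0.092, -0.424], 0.001, 0.43)]
side wire_spool [([0.187, -0.282], 0.002, 0.73), ([-0.027, 0.04], 0.012, 0.38)]
side hair_stacker [([0.036, -0.013], 0.012, 0.84), ([-0.214, 0.137], 0.008, 0.44)]
side cement_bottle [([0.032, 0.05], 0.015, 0.68)]
side empty_spool [[0.673, -0.115, -0.0], [0.642, -0.194, 0.003]]
side round_bottle [[0.574, -0.018, 0.002]]
side scissors [[0.768, 0.085, 0.002]]
side mug [[0.602, -0.464, 0.009]]
```

View pics/f.png

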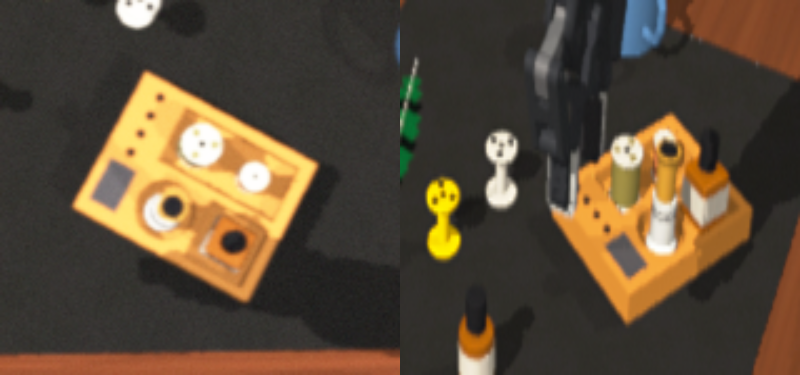

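```bash
python3 - <<'E'
from h import *
R=np.array([[-.870,-.493],[.493,-.870]])
for c in("top","side"):
    P=cloud(manip.get_image(c))
    for n,(x,y),z0,z1 in [("mouth",(.4604,-.2109),.083,.1),("cupfoot",(.4604,-.2109),.029,.055),("cap",(.4314,-.2623),.07,.09),("thread",(.512,-.242),.045,.065),("wire",(.487,-.288),.037,.05)]:
        q=P[(np.hypot(P[...,0]-x,P[...,1]-y)<.025)&(P[...,2]>z0)&(P[...,2]<z1)]
        (a,b),r=cv2.minEnclosingCircle((q[:,:2]*1000).astype(np.float32)); print(c,n,len(q),(R.T@np.array([a-481.5,b+238])).round(1),round(r,1),np.percentile(q[:,2],[50,90]).round(4))
E
```

```text
top mouth 118 [ 35. -14.] 12.2 [0.0899 0.0921]
top cupfoot 30 [29.9 -8.2] 20.5 [0.044  0.0539]
top cap 80 [33.9 44.6] 9.8 [0.077  0.0803]
top thread 200 [-26.9 -14.3] 16.8 [0.0524 0.055 ]
top wire 99 [-26.3  37.8] 11.8 [0.0425 0.0449]
side mouth 84 [ 32.4 -13.2] 12.7 [0.091  0.0926]
side cupfoot 112 [32.2 -7.9] 19.2 [0.0416 0.0517]
side cap 66 [30.3 46.2] 12.7 [0.0783 0.0805]
side thread 139 [-29.7 -12.2] 17.8 [0.054  0.0556]
side wire 29 [-30.   39.9] 12.2 [0.0447 0.046 ]
```

All heights match seated objects, and the positions are inside the limits with room to spare.

```bash
python3 -c "
from rig import manip
print(manip.sign_off())"
```

```text
the job is handed in; nothing more can be done
None
```

The job is handed in: camera checks before sign-off showed the square bottle, hair stacker and both wound spools seated in their pockets and the round bottle, empty spool, scissors and mug where they started, but sign-off returned no verdict.

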